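# Let a wooden core out of the lever-lid dispenser and ease the lid shut

## Task

Press down the lever of the core dispenser with your fingertips so that its lid lifts, and keep it open until the wooden core waiting behind the lid has rolled down the chute by itself and come to rest against the end stop. Then ease the lever up again so that the lid comes down gently, without slamming, and finish with the lid shut and your hand clear. Only press the lever: do not touch the lid or the core, do not pick anything up, and leave everything else on the bench where it is.

Things in the scene. Friction and masses are not known exactly. Their poses are not given: they have to be found in the camera images.
- dispenser: Grey sheet-metal dispenser fixed to the bench: an open chute 110 mm wide (x), y = -195 to +64 mm, flanges 150 mm wide. Origin: on the bench, mid-width. +x points away from the lever side (which faces the robot), +y up the chute, z up. Hopper cheeks 122 mm high (y -38 to +64), chute walls 58 mm. Ramp 50 mm high at y = 0, falling 0.2 mm per mm to -y; end stop's inner face at y = -187 mm.
- lever (a joint): Angle (rad) of lever and lid, both fixed to one shaft: 0 = lid shut, lever up; 0.75 = lever pressed to its lower stop, lid fully up. A damped spring shuts it: at mid-pad about 2 N at 0 and 7 N at 0.75, plus 1.7 N per rad/s. The core is freed at about 0.3 rad. Let go wide open, the lid slams.
- lever_axle (a point): Point on the lever's shaft, mid-plane of the lever arm; in the dispenser's frame x = -105, y = +55, z = 110 mm. The shaft runs along the dispenser's x.
- lever_pad (a point): Centre of the upper face of the lever's pad: a flat plate 36 x 36 mm, 8.5 mm thick, rubber-faced, at the end of a steel arm 14 mm wide. Pad middle 140 mm from lever_axle. The arm runs to the dispenser's +y and slopes up by 0.35 rad minus the joint value: the pad's middle goes from about 160 down to 60 mm above the bench. The point's axes equal the dispenser's at joint 0 and turn with the lever.
- lid: Sheet-metal lid, 94 mm wide, 88 mm long, with a sight window (66 x 64 mm) through which the core is seen, between the hopper cheeks at 116 to 120 mm height when shut, with a lip at its lower-chute edge that hangs to 52 mm height and holds the core back. Hinged on the shaft at the rear of the hopper. Origin: on the shaft, mid-width. Not to be touched.
- core: Pale wooden cylinder, 32 mm diameter, 90 mm long, about 60 g, lying across the chute (along the dispenser's x) behind the lid's lip at the start. It rolls down by itself once the lid is up. Not to be touched. Origin on its surface; it turns as the core rolls.
- core_center (a point): Centre of the wooden core: at dispenser y of about -11 mm at the start and about -170 mm when it lies against the end stop.
- jar: White-capped jar, 56 mm diameter, 85 mm high, stands loose on the bench as a bystander: leave it alone. In front of the chute, on the lever side, some 15 cm or more from the pad. Origin under its centre.
- spare_core: Wooden core like the other one, standing on end (32 mm diameter, 90 mm high), stands loose on the bench as a bystander: leave it alone. Behind the dispenser. Origin as built on its underside.
- brush: Hand brush lying flat, stands loose on the bench as a bystander: leave it alone. Left of the dispenser. Origin under its middle.
- tape_ring: Cardboard ring, 90 mm diameter, 30 mm high, stands loose on the bench as a bystander: leave it alone. Right near part of the bench. Origin under its centre.
- pot: White open plastic cup, 90 mm diameter, 80 mm high, stands loose on the bench as a bystander: leave it alone. Left near part of the bench. Origin under its centre.
- sanding_block: Cork block 100 x 60 x 35 mm, stands loose on the bench as a bystander: leave it alone. Right side of the bench. Origin under its centre.

How it is judged:
By the outcome, as a careful person would: the job done as asked, in the order asked, and still so for the second after the job is handed in, with the robot touching nothing.
It also fails if it takes over 43 s, if anything falls off the work surface, if the arm or the gripper's body presses on something with over 40 N, if the wrist force passes 120 N, or if a joint passes its speed limit or range.

## Robot

A 6-joint arm with a two-finger parallel gripper is mounted at the origin on the work surface. World frame = base frame: x ahead of the robot, y to its left, z up, the work surface at z = 0. Lengths are in m, angles in degrees, forces in N, time in s.
With the tool pointing down it reaches from about 0.25 to 0.725 m from the base axis. Payload 9.7 kg.
Tool frame: the origin (TCP) lies between the finger pads; the fingertips stand 19 mm ahead of it and the grasp point (between the pads) is the TCP; z points along the fingers, y is the line along which they close (so a half turn about z gives the same grasp; the last joint's range is limited). The gripper opens to 85 mm and grips with 20 to 120 N. Pads are 22 mm wide; open, the fingers measure 114 mm over their backs; the gripper's body (76 mm by 85 mm) begins 54 mm behind the grasp point. The pads swing forward as they close: fully open they stand 13 mm farther back than shut.
Start: joints at [-63.942, 4.979, 10.078, 95.1, 0, 90], TCP at [0.242, -0.494, 0.21] pointing down, gripper open.
Joint ranges: [-179.16, 179.16], [-48.56, 103.87], [-65.8, 70.77], [-126.05, 130.52], [-82.76, 87.17], [-180, 180]. Speed limits (degrees/s): [127.2, 127.2, 147.25, 180, 180, 180].

## Interface

Orientations are given as [roll, pitch, yaw] about the fixed x, y, z axes, in that order (R = Rz(yaw) Ry(pitch) Rx(roll)).
In Python, from workcell import telemetry, camera, calibration, workorder gives the robot as it stands.
- The arm moves only by the tool play_rows, never from a script. Its argument "increments" is a list of rows, each a list of 3 entries, a list of its own where there are three numbers: the shift along the tool's x, y, z in mm, then the turn, a rotation vector about the tool's x, y, z in degrees, then the closure, from 0 (fully open) to 1 (shut). In form: [[[x, y, z], [ax, ay, az], jaw], ...]. A call has 1 to 20 rows; each row is the pose to reach, as a shift and turn from the pose commanded when the call began, along the tool's axes at that moment; what a row does not reach only later rows make up. A row lasts 1/10 s, in which the tool goes at most 50 mm and 8.59 degrees, less where a joint would pass 70% of its speed; a pose out of reach is approached as far as the arm can. A call with a gripper value outside its range is refused whole. The fingers move at their own pace and stop on an object; "grip_force" is the grip in N (left out, the last holds). Time passes only in rows, so rows that repeat a pose let the fingers close. It gives the time, the measured TCP pose, the force, the opening and the grip force at its end, in the units of the state.
- telemetry.get_obs(): the state, without advancing time (a new reading comes with each control period).
- camera(name): name is "side" or "top"; returns (picture, depth): 420x560x3 uint8, red, green, blue; 420x560 float32, m along the optical axis (not along the pixel's ray), 0 where there is no reading.
- calibration(name): a dict with "vertical_fov" (degrees; the focal length in pixels is half the picture's height over the tangent of half this angle, whatever the lens; pixels are square), "cx", "cy" (the principal point, pixels), "rvec" (rotation vector, rad) and "tvec" (3), from world to camera coordinates, as OpenCV has them. Camera axes: x right, y down, z forward; pixel columns grow to the right and rows downward; lengths in m; the calibration is good to about 2 mm. A picture is of the moment at which its call begins. calibration takes no time and is no camera call.
- workorder.job_done(): hands the job in; it is judged then, once.
The state is a dict: "time": time; "q": joint angles; "qd": joint speeds; "joint_efforts": joint torques, N m; "ee_pos": TCP position; "tcp_rot": TCP orientation; "wrist_force": force on the tool from outside, world axes, zero at the start; "torque": the same for the moment, N m; "opening": finger opening in m; "grasp_force": force on a finger pad.
Only numpy, scipy, OpenCV 4.12 (cv2) and the standard library are available. Lean on these libraries where they do the work, as an engineer would, in place of code of your own. Each camera call takes 0.05 s, during which the arm holds its last target. There are 200 camera calls.

## Working session

There is one attempt and no reset: what is moved stays moved. The work goes in short steps, Python scripts to look and compute and a tool call to move; the robot and the scene stay as the last step left them, time stands still between calls to the robot, and variables do not carry over. Pictures are saved under pics/ and viewed, at most 10 in all, crops included, and the job is handed in when it is done.

Besides the shell and the picture viewer there is one more tool, called after "Emit:" in YAML: its name, and indented under it one key for each argument. play_rows: Moves the arm, as the interface text tells. Its arguments: {"type":"object","properties":{"increments":{"type":"array"},"grip_force":{"type":"number"}},"required":["increments"]}

```bash
mkdir -p pics
cat > h.py <<'E'
import numpy as np, cv2
from workcell import telemetry, camera, calibration, workorder
def cal(n):
    c=calibration(n); f=210/np.tan(np.radians(c["vertical_fov"])/2)
    return f,c["cx"],c["cy"],cv2.Rodrigues(np.array(c["rvec"],float))[0],np.array(c["tvec"],float).ravel()
def cloud(n,d):
    f,cx,cy,R,t=cal(n); v,u=np.mgrid[:420,:560]
    return (np.stack([(u-cx)/f*d,(v-cy)/f*d,d],-1)-t)@R
def proj(n,P):
    f,cx,cy,R,t=cal(n); p=np.asarray(P)@R.T+t
    return np.stack([p[...,0]/p[...,2]*f+cx,p[...,1]/p[...,2]*f+cy],-1)
E
python3 - <<'E'
from h import *
for n in("top","side"):
    im,d=camera(n); cv2.imwrite(f"pics/{n}0.png",im[...,::-1]); np.save(f"{n}0.npy",d)
    print(calibration(n))
print(telemetry.get_obs())
E
```

```text
{'vertical_fov': 55.04393634140887, 'cx': 280.4151678935582, 'cy': 209.32356928043754, 'rvec': array([ 2.17545425, -2.16901975,  0.11819589]), 'tvec': array([-0.01768599,  0.60208678,  1.36217919])}
{'vertical_fov': 52.72490520379307, 'cx': 282.9619357604608, 'cy': 204.77555232169433, 'rvec': array([ 0.15451684, -2.83285623,  1.28570303]), 'tvec': array([0.58136952, 0.14011484, 1.21646857])}
{'time': 0.1, 'q': array([-6.39429568e+01,  5.00952606e+00,  1.00404704e+01,  9.50986408e+01,
       -1.60478467e-04,  9.00003786e+01]), 'qd': array([ 0.01173153, -0.14041895,  0.10062293,  0.09657415, -0.01173398,
       -0.06913316]), 'joint_efforts': array([-6.59651414e-04, -5.21562624e+01,  4.65651691e+01,  1.60493120e-02,
       -6.53116285e-05, -2.32794997e-05]), 'ee_pos': array([ 0.24150204, -0.49390589,  0.20985206]), 'tcp_rot': array([-1.79932303e+02,  1.60925740e-04,  2.60566647e+01]), 'wrist_force': array([-0.60405669, -0.19275592, -0.05513055]), 'torque': array([-0.01922799,  0.01966993,  0.00309449]), 'grasp_force': 0.0, 'opening': 0.08559539609050502}
```

View pics/top0.png

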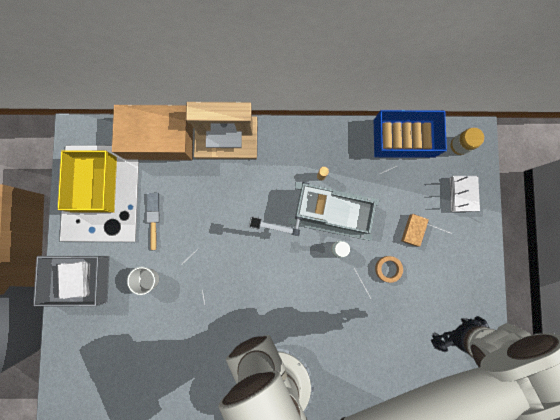

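View pics/side0.png

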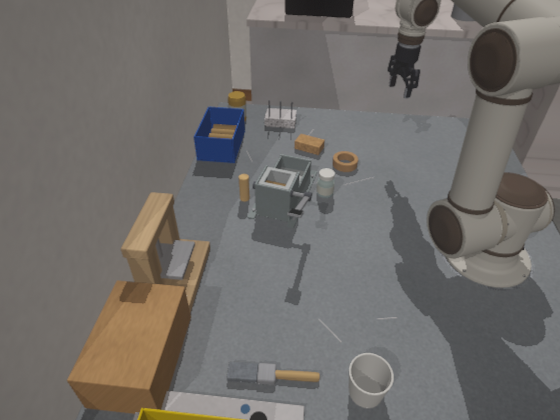

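The top view shows the black lever pad at about (256,223), with its arm running to the shaft at about (295,230). The chute runs right to (372,220), the jar cap is at (342,249) and the core is in the window at about (320,203). The side view shows the same dispenser at about (285,190).

Run:
```python
from h import *
d=np.load("top0.npy"); P=cloud("top",d); im=cv2.imread("pics/top0.png")
np.set_printoptions(precision=3,suppress=True,linewidth=150)
# lever: high points in pad/arm area
R=P[205:245,245:300]; m=(R[...,2]>.09)&(R[...,2]<.2); Q=R[m]
dark=(im[205:245,245:300].max(-1)<60)&m
print("pad",R[dark].mean(0),np.median(R[dark],0),R[dark].min(0),R[dark].max(0),dark.sum())
# dispenser outline: all points 0.045<z<0.13 in region
R=P[175:245,285:385]; m=(R[...,2]>.05)&(R[...,2]<.135)&(np.mgrid[175:245,285:385][0]<243)
xy=(R[m][:,:2]*1000).astype(np.float32)
n,l=cv2.connectedComponents(m.astype(np.uint8)); 
for k in range(1,n):
    s=l==k
    if s.sum()>100: print(k,s.sum(),cv2.minAreaRect((R[s][:,:2]*1000).astype(np.float32)))
b=im[170:260,230:400]; cv2.imwrite("pics/c0.png",cv2.resize(b,None,fx=4,fy=4,interpolation=cv2.INTER_CUBIC)[:600])
for v in range(211,240,3): print(v,[f"{z*1000:.0f}" for z in P[v,244:312:3,2]])
```

```text
pad [0.548 0.063 0.162] [0.549 0.064 0.163] [ 0.533 -0.066  0.118] [0.568 0.079 0.171] 75
2 1464 ((572.6116333007812, -185.15650939941406), (284.1813049316406, 175.43414306640625), 77.05956268310547)
211 ['-1', '2', '6', '-0', '-2', '-0', '-1', '-5', '5', '1', '-1', '0', '1', '2', '2', '-2', '2', '-2', '125', '115', '120', '56', '51']
214 ['6', '-3', '-2', '4', '-1', '-4', '-1', '2', '0', '4', '-1', '2', '1', '4', '1', '2', '1', '2', '121', '120', '120', '123', '120']
217 ['2', '0', '2', '167', '158', '3', '-2', '-4', '-1', '-5', '-3', '8', '-3', '-1', '-1', '0', '-2', '111', '119', '116', '121', '123', '118']
220 ['-2', '-1', '170', '162', '164', '161', '-1', '-3', '1', '0', '-3', '-2', '6', '2', '-5', '1416', '1', '5', '115', '6', '32', '56', '81']
223 ['-5', '-3', '167', '164', '159', '154', '149', '149', '3', '3', '-3', '1', '1', '4', '-1', '4', '2', '2', '117', '7', '3', '6', '4']
226 ['-1', '3', '171', '165', '159', '160', '156', '148', '143', '144', '143', '134', '1', '-1', '-8', '3', '-6', '122', '117', '4', '1', '1', '3']
229 ['-0', '-1', '-2', '-3', '-3', '155', '2', '-1', '3', '0', '143', '136', '134', '125', '127', '119', '116', '124', '-4', '2', '-2', '-1', '-6']
232 ['1', '-3', '4', '-2', '2', '0', '-1', '-3', '0', '-3', '-5', '-0', '-5', '-10', '118', '122', '116', '122', '117', '-2', '-0', '2', '-0']
235 ['-3', '0', '-4', '-3', '-2', '-2', '4', '-2', '-1', '7', '1', '1', '-4', '3', '-2', '-3', '-6', '102', '114', '-3', '-8', '2', '-1']
238 ['2', '-1', '-5', '-1', '-0', '2', '2', '-3', '-4', '-7', '2', '-2', '3', '-0', '3', '6', '2', '2', '-3', '-2', '-0', '-0', '4']
```

View pics/c0.png

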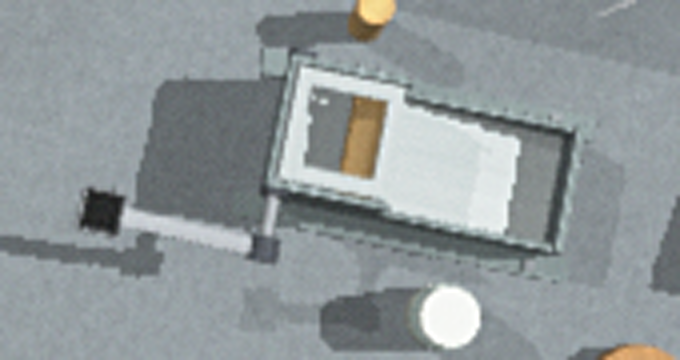

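Run:
```python
from h import *
from scipy.optimize import least_squares
np.set_printoptions(precision=4,suppress=True,linewidth=150)
uv=np.array([[103,211],[265,243],[297,55],[268,190],[578,126],[556,252]])/4-.375+[230,170]
a=.35
L=np.array([[-105,55+140*np.cos(a),110+140*np.sin(a)],[-105,55,118],[57,64,122],[-57,64,122],[57,-193,58],[-57,-193,58]])/1000
def W(p,L): 
    c,s=np.cos(p[2]),np.sin(p[2]); return L@np.array([[c,s,0],[-s,c,0],[0,0,1]])+[p[0],p[1],0]
r=least_squares(lambda p:(proj("top",W(p,L))-uv).ravel(),[.6,-.1,0]); p=r.x
print(p,np.degrees(p[2])); print(r.fun.reshape(-1,2))
for q in(0,.3,.5,.75):
    print(q,W(p,np.array([[-.105,.055+.14*np.cos(a-q),.110+.14*np.sin(a-q)]])))
print("axle",W(p,np.array([[-.105,.055,.11]])),"coreend",W(p,np.array([[0,-.17,.035]])))
np.save("pose.npy",p)
im,d=cv2.imread("pics/side0.png"),np.load("side0.npy")
pts=W(p,np.vstack([L[:2],L[2:]])); print(proj("side",pts))
P=cloud("top",np.load("top0.npy")); R=P[244:254,337:347].reshape(-1,3); print("jar",np.median(R,0))
```

```text
[ 0.6129 -0.1393 -0.2017] -11.557385386628699
[[-0.4236  0.1213]
 [-0.2888  1.269 ]
 [-1.0283 -1.1435]
 [-0.7545 -0.6918]
 [ 1.5919 -0.4878]
 [ 1.0417  0.8582]]
0 [[0.5474 0.0645 0.158 ]]
0.3 [[0.5491 0.0726 0.117 ]]
0.5 [[0.5488 0.0712 0.0891]]
0.75 [[0.5469 0.062  0.0555]]
axle [[ 0.5211 -0.0644  0.11  ]] coreend [[ 0.5789 -0.3059  0.035 ]]
[[295.6401 212.535 ]
 [307.7758 193.6687]
 [253.8266 183.2963]
 [290.9627 191.1147]
 [280.0719 154.2536]
 [311.8222 160.3561]]
jar [ 0.4676 -0.217   0.0848]
```

```bash
cat >> h.py <<'E'
from scipy.spatial.transform import Rotation as Ro
def delta(target,yaw,o=None):
    o=o or telemetry.get_obs(); R0=Ro.from_euler("xyz",o["tcp_rot"],degrees=True)
    R1=Ro.from_euler("xyz",[180,0,yaw],degrees=True)
    return R0.inv().apply(np.array(target)-o["ee_pos"])*1000, (R0.inv()*R1).as_rotvec(degrees=True)
E
python3 - <<'E'
from h import *
print(delta([.5475,.0645,.24],78.4))
E
```

```text
(array([ 520.18153417, -367.27230622,  -29.71548196]), array([-6.29949312e-02, -3.07729658e-02, -5.23433291e+01]))
```

Emit:
play_rows:
  increments:
    - [[5, -4, -5], [0, 0, 0], 1]
    - [[16, -11, -15], [0, 0, -2], 1]
    - [[31, -22, -25], [0, 0, -3], 1]
    - [[57, -40, -35], [0, 0, -6], 1]
    - [[83, -59, -45], [0, 0, -8], 1]
    - [[114, -81, -55], [0, 0, -12], 1]
    - [[146, -103, -60], [0, 0, -15], 1]
    - [[177, -125, -60], [0, 0, -18], 1]
    - [[213, -150, -60], [0, 0, -21], 1]
    - [[250, -176, -60], [0, 0, -25], 1]
    - [[286, -202, -60], [0, 0, -29], 1]
    - [[322, -228, -60], [0, 0, -32], 1]
    - [[359, -253, -60], [0, 0, -36], 1]
    - [[390, -275, -60], [0, 0, -39], 1]
    - [[421, -297, -58], [0, 0, -42], 1]
    - [[452, -319, -52], [0, 0, -46], 1]
    - [[478, -338, -45], [0, 0, -48], 1]
    - [[499, -352, -38], [0, 0, -50], 1]
    - [[512, -361, -32], [0, 0, -51.5], 1]
    - [[520, -367, -30], [0, 0, -52.3], 1]

```text
time: 2.1
ee_pos: [0.5473, 0.0656, 0.2405]
tcp_rot: [-180.0, 0.0, 78.5]
wrist_force: [-0.8, -0.4, -0.0]
opening: -0.0001
grasp_force: 0.0
```

Run:
```python
from h import *
o=telemetry.get_obs(); print(o); print(delta([.5475,.0645,.24],78.4,o))
for n in("side","top"):
    im,d=camera(n); np.save(n+"1.npy",d)
    u,v=proj(n,np.array([.5475,.0645,.19])).astype(int); 
    cv2.imwrite(f"pics/{n}1.png",cv2.resize(im[max(0,v-60):v+60,u-60:u+60,::-1],None,fx=4,fy=4)); print(u,v)
a=cv2.imread("pics/side1.png");b=cv2.imread("pics/top1.png");h=min(len(a),len(b));cv2.imwrite("pics/both1.png",cv2.resize(np.hstack([a[:h],b[:h]]),(800,400)))
```

```text
{'time': 2.1, 'q': array([6.83842374e+00, 5.96642788e+00, 1.45077594e+01, 9.85570629e+01,
       1.64806044e-03, 1.08310731e+02]), 'qd': array([ 7.23009193,  6.43395361,  5.51404089, -1.12872432, -0.24483193,
        0.84417367]), 'joint_efforts': array([-4.11761273e-02, -5.32417488e+01,  4.56774688e+01, -1.83963594e-01,
        7.68078421e-02, -4.71831195e-02]), 'ee_pos': array([0.54730577, 0.0656434 , 0.24047758]), 'tcp_rot': array([-1.79984547e+02,  3.37770669e-03,  7.85276927e+01]), 'wrist_force': array([-0.75252407, -0.36828341, -0.00406708]), 'torque': array([-0.02789079,  0.01273025,  0.03346506]), 'grasp_force': 0.0, 'opening': -0.00011564855486250157}
(array([-1.08189948,  0.41789864,  0.47752838]), array([-0.01544881,  0.00339492,  0.12769229]))
296 203
254 221
```

View pics/both1.png

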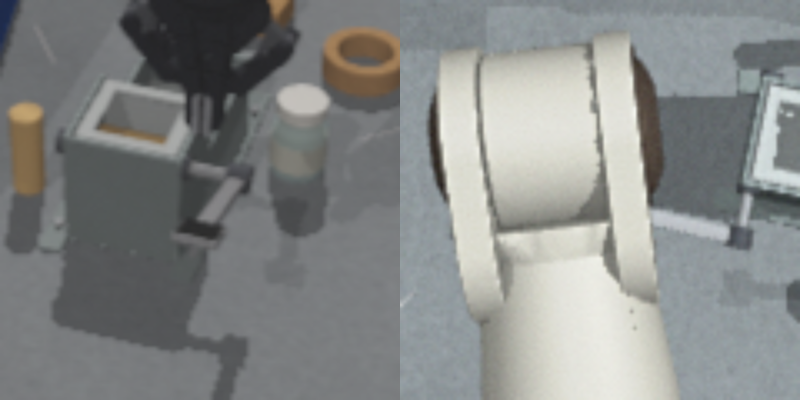

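The left panel (side view) shows the closed fingertips at about (205,125), directly above the pad at (200,230). The right panel (top view) shows the arm hiding the pad. The tips are aligned, so I'm descending.

Emit:
play_rows:
  increments:
    - [[0, 0, 5], [0, 0, 0], 1]
    - [[-1, 0, 15], [0, 0, 0], 1]
    - [[-1, 0, 28], [0, 0, 0], 1]
    - [[-1, 0, 40], [0, 0, 0], 1]
    - [[-1, 0, 48], [0, 0, 0], 1]
    - [[-1, 0, 53], [0, 0, 0], 1]
    - [[-1, 0, 56], [0, 0, 0], 1]
    - [[-1, 0, 58], [0, 0, 0], 1]
    - [[-1, 0, 59], [0, 0, 0], 1]
    - [[-1, 0, 60], [0, 0, 0], 1]

```text
time: 3.2
ee_pos: [0.5475, 0.0631, 0.1807]
tcp_rot: [180.0, -0.0, 78.4]
wrist_force: [0.5, 0.5, -0.2]
opening: -0.0002
grasp_force: 0.0
```

Emit:
play_rows:
  increments:
    - [[0, 0, 2], [0, 0, 0], 1]
    - [[0, 0, 4], [0, 0, 0], 1]
    - [[1, 0, 6], [0, 0, 0], 1]
    - [[1, 0, 8], [0, 0, 0], 1]
    - [[1, 0, 8], [0, 0, 0], 1]

```text
time: 3.7
ee_pos: [0.5474, 0.0641, 0.1721]
tcp_rot: [-180.0, 0.0, 78.4]
wrist_force: [-0.1, -0.7, 0.1]
opening: 0.0001
grasp_force: 0.0
```

Run:
```python
from h import *
im,d=camera("side"); o=telemetry.get_obs(); print(o["ee_pos"],o["wrist_force"])
u,v=295,210
cv2.imwrite("pics/side2.png",cv2.resize(im[v-60:v+60,u-60:u+60,::-1],None,fx=5,fy=5))
```

```text
[0.54743707 0.06402081 0.1722902 ] [-0.15548391 -0.44434944  0.18619409]
```

View pics/side2.png

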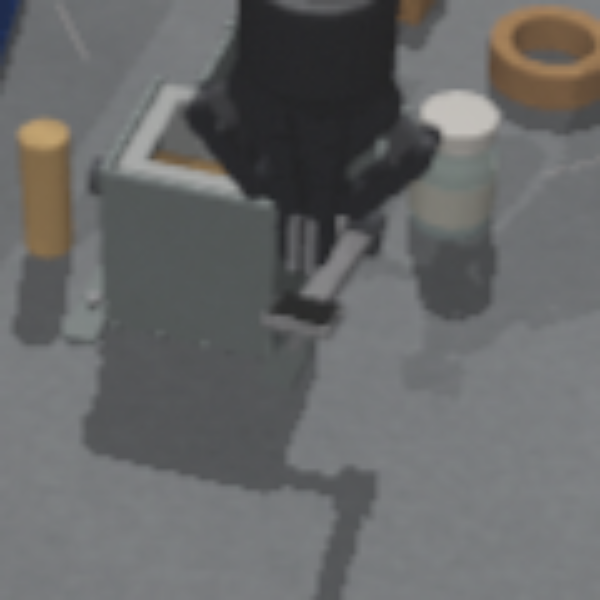

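The crop shows the fingertips ending at about (297,285), at the far edge of the black pad centred at (305,308). There's no contact force yet, so I'm checking by projecting the geometry.

Run:
```python
from h import *
np.set_printoptions(precision=4,suppress=True,linewidth=160)
c=lambda P:(proj("side",np.array(P))-[235,150])*5
o=telemetry.get_obs(); t=o["ee_pos"]
for k in(0,.01,.019,.03): print("tip",k,c(t-[0,0,k]))
p=np.load("pose.npy"); a=.35
e=np.array([np.sin(-p[2]),np.cos(p[2]),0])
n=np.array([np.cos(p[2]),np.sin(p[2]),0]); f=e*np.cos(a)+[0,0,np.sin(a)]
pad=np.array([.5474,.0645,.158])
for i in(-18,18):
  for j in(-18,18): print(i,j,c(pad+n*i/1e3+f*j/1e3))
print("pad",c(pad), "axle",c([.5211,-.0644,.11]))
im,d=camera("side"); P=cloud("side",d)
for v in range(197,216): print(v,[f"{P[v,u,1]*1000:.0f}/{P[v,u,2]*1000:.0f}" for u in range(289,304,2)])
```

```text
tip 0 [304.292  291.5722]
tip 0.01 [303.5846 305.9859]
tip 0.019 [302.9552 318.811 ]
tip 0.03 [302.195  334.3001]
-18 -18 [344.7162 308.1626]
-18 18 [328.4675 332.4716]
18 -18 [279.0014 293.7153]
18 18 [260.9027 317.4199]
pad [303.2821 312.7391] axle [363.1137 228.9585]
197 ['-63/101', '69/213', '74/218', '74/219', '73/218', '70/216', '62/210', '-44/121']
198 ['-66/95', '69/210', '75/216', '72/213', '73/215', '74/216', '62/207', '-36/124']
199 ['-67/90', '67/205', '72/210', '76/214', '72/211', '72/211', '-25/130', '879/897']
200 ['-66/87', '68/202', '76/210', '76/210', '74/209', '74/210', '-17/132', '-18/132']
201 ['-70/80', '70/201', '72/203', '75/206', '72/204', '73/206', '-11/134', '-13/133']
202 ['-66/79', '-85/63', '71/199', '74/202', '73/202', '72/202', '-5/136', '-6/135']
203 ['-68/74', '-88/57', '73/198', '77/201', '70/196', '4/139', '2/138', '3/140']
204 ['-67/71', '-89/52', '-113/32', '74/195', '72/194', '13/143', '13/144', '10/142']
205 ['-64/69', '-91/46', '-109/31', '-138/7', '20/145', '19/145', '17/144', '7/136']
206 ['-67/63', '-86/47', '-115/22', '-134/5', '28/149', '24/146', '25/148', '7/132']
207 ['-68/58', '-94/36', '-113/19', '-133/2', '35/151', '34/151', '33/151', '-139/-0']
208 ['-70/53', '50/159', '-111/17', '41/153', '40/152', '41/153', '29/144', '-133/1']
209 ['-67/51', '54/159', '54/160', '52/159', '49/157', '45/154', '27/138', '-127/1']
210 ['64/165', '58/160', '58/160', '58/161', '59/162', '55/160', '54/159', '-124/0']
211 ['68/165', '69/166', '68/166', '62/161', '61/160', '58/158', '60/161', '54/156']
212 ['72/165', '76/169', '73/167', '70/165', '68/164', '65/162', '68/164', '-114/1']
213 ['80/169', '81/170', '76/166', '79/170', '75/166', '74/166', '69/162', '-110/-0']
214 ['78/163', '83/169', '78/164', '79/166', '80/168', '78/166', '74/163', '-105/0']
215 ['83/164', '78/161', '82/164', '81/165', '82/166', '83/167', '75/161', '-99/2']
```

Side depth shows the tips ending at z ≈ 0.194, about 27 mm above the pad there. I'm descending further in steps and watching the force.

Emit:
play_rows:
  increments:
    - [[0, 0, 3], [0, 0, 0], 1]
    - [[0, 0, 7], [0, 0, 0], 1]
    - [[0, 0, 11], [0, 0, 0], 1]
    - [[0, 0, 14], [0, 0, 0], 1]
    - [[0, 0, 16], [0, 0, 0], 1]
    - [[0, 0, 16], [0, 0, 0], 1]

```text
time: 4.4
ee_pos: [0.5474, 0.064, 0.1561]
tcp_rot: [-180.0, 0.0, 78.4]
wrist_force: [0.2, -0.2, -0.1]
opening: -0.0001
grasp_force: 0.0
```

```bash
cat >> h.py <<'E'
def lookside():
    im,d=camera("side"); P=cloud("side",d); o=telemetry.get_obs(); print(o["time"],o["ee_pos"],o["wrist_force"])
    for v in range(196,222,1): print(v,[f"{P[v,u,0]*1000:.0f}/{P[v,u,1]*1000:.0f}/{P[v,u,2]*1000:.0f}" for u in range(289,304,2)])
    return im
E
python3 -c "
from h import *
lookside()"
```

```text
4.45 [0.54746663 0.06401509 0.1563531 ] [0.09034443 0.38340125 0.5587004 ]
196 ['575/-68/101', '560/75/222', '556/73/220', '551/66/215', '546/75/223', '541/77/225', '536/73/223', '531/82/230']
197 ['575/-64/100', '560/75/218', '555/75/219', '551/70/215', '545/78/222', '540/78/223', '536/77/222', '531/77/223']
198 ['575/-67/94', '561/69/210', '556/71/212', '550/72/214', '545/80/221', '540/79/221', '536/64/209', '533/-33/127']
199 ['575/-65/92', '561/69/206', '555/73/210', '550/73/211', '545/73/212', '540/72/212', '536/62/203', '533/-28/127']
200 ['575/-65/88', '561/68/203', '555/74/208', '550/75/209', '545/75/210', '540/72/208', '536/60/199', '533/-22/129']
201 ['574/-62/87', '561/64/196', '555/71/203', '550/74/205', '545/73/205', '540/73/206', '535/62/197', '532/-12/134']
202 ['575/-67/78', '560/66/194', '555/74/201', '550/75/203', '545/72/201', '540/73/202', '535/60/191', '532/-7/134']
203 ['575/-68/73', '560/70/194', '555/73/197', '550/76/200', '545/71/197', '540/75/201', '537/3/139', '531/4/140']
204 ['574/-66/71', '560/68/189', '555/74/195', '550/76/197', '545/73/195', '540/73/19
[... 1292 characters left out ...]
'533/74/160', '532/-99/2']
216 ['573/-72/18', '568/-88/4', '553/81/160', '548/79/159', '543/85/165', '538/85/166', '538/-94/1', '531/-95/2']
217 ['573/-71/14', '568/-83/4', '561/-77/10', '556/-89/0', '549/-86/3', '537/85/162', '537/-93/-2', '531/-92/-1']
218 ['573/-70/11', '568/-79/4', '561/-78/5', '555/-84/0', '549/-83/2', '543/-88/-2', '537/-90/-3', '531/-87/0']
219 ['573/-71/6', '567/-74/4', '561/-70/9', '555/-76/3', '549/-80/0', '543/-83/-2', '537/-84/-2', '530/-83/-1']
220 ['573/-69/4', '567/-70/3', '561/-70/5', '555/-71/4', '549/-78/-2', '543/-80/-3', '536/-76/1', '530/-79/-1']
221 ['572/-64/4', '566/-62/7', '560/-66/4', '554/-68/3', '548/-68/3', '542/-68/3', '536/-76/-3', '530/-72/1']
```

Emit:
play_rows:
  increments:
    - [[0, 0, 3], [0, 0, 0], 1]
    - [[0, 0, 7], [0, 0, 0], 1]
    - [[0, 0, 11], [0, 0, 0], 1]
    - [[0, 0, 15], [0, 0, 0], 1]
    - [[1, 0, 18], [0, 0, 0], 1]
    - [[1, 0, 20], [0, 0, 0], 1]
    - [[1, 0, 20], [0, 0, 0], 1]

```text
time: 5.15
ee_pos: [0.5478, 0.0651, 0.1364]
tcp_rot: [180.0, -0.0, 78.4]
wrist_force: [0.1, 0.5, 0.9]
opening: -0.0003
grasp_force: 0.6
```

Run:
```python
from h import *
im,d=camera("side"); P=cloud("side",d); o=telemetry.get_obs(); print(o["ee_pos"],o["wrist_force"],o["torque"])
for v in range(204,220,1): print(v,[f"{P[v,u,1]*1000:.0f}/{P[v,u,2]*1000:.0f}" for u in range(289,304,2)])
cv2.imwrite("pics/side3.png",cv2.resize(im[140:270,225:365,::-1],None,fx=4,fy=4))
```

```text
[0.54770542 0.06499658 0.13639478] [ 0.34189214 -0.13150935  0.3928326 ] [-0.01168399 -0.05054174 -0.02122041]
204 ['879/897', '69/190', '74/195', '76/197', '80/202', '82/204', '2/134', '80/203']
205 ['-66/68', '69/187', '75/193', '77/195', '79/197', '71/190', '9/137', '8/136']
206 ['69/183', '68/182', '77/191', '77/191', '74/190', '72/188', '15/138', '5/130']
207 ['67/178', '69/180', '75/186', '75/186', '72/184', '73/186', '23/142', '7/128']
208 ['70/177', '71/179', '73/181', '77/185', '72/181', '74/183', '27/142', '-132/2']
209 ['69/172', '69/173', '75/179', '74/178', '74/179', '74/180', '30/141', '-131/-2']
210 ['69/169', '71/171', '76/176', '76/177', '73/174', '75/177', '28/135', '-124/0']
211 ['-69/41', '67/164', '74/171', '76/174', '72/171', '72/171', '-119/0', '-118/1']
212 ['57/152', '75/168', '75/168', '74/169', '72/167', '75/170', '-115/-1', '-114/1']
213 ['66/156', '74/164', '75/165', '75/166', '73/165', '62/155', '59/153', '-111/-1']
214 ['73/159', '72/159', '71/158', '75/163', '65/154', '69/158', '63/153', '-105/0']
215 ['78/160', '79/161', '74/158', '75/159', '76/160', '72/157', '69/155', '-101/-0']
216 ['81/159', '81/160', '80/160', '81/161', '78/159', '76/158', '71/153', '-97/-1']
217 ['79/154', '81/156', '83/159', '84/161', '83/160', '85/162', '72/150', '-92/0']
218 ['81/153', '82/154', '82/154', '85/158', '85/158', '84/158', '-88/-2', '-87/-0']
219 ['-74/3', '-76/2', '85/154', '85/154', '86/155', '87/157', '-81/0', '-81/2']
```

View pics/side3.png

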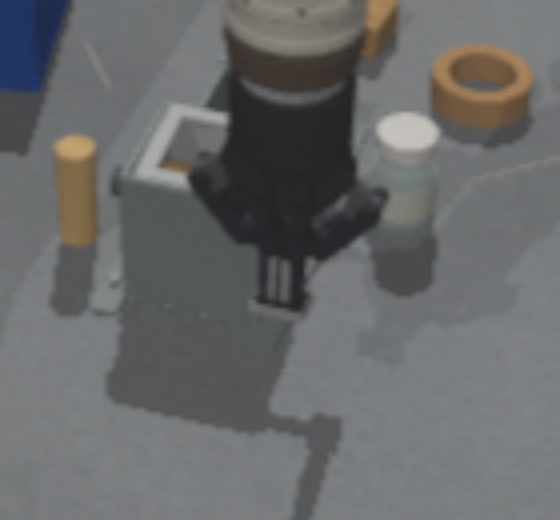

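The fingertips rest on the pad at about (282,300), with the pad slightly lowered and the hopper and jar clear. Now I'm pressing the lever along its arc.

Emit:
play_rows:
  increments:
    - [[0, 0, 2], [0, 0, 0], 1]
    - [[1, 0, 5], [0, 0, 0], 1]
    - [[1, 0, 9], [0, 0, 0], 1]
    - [[2, 0, 14], [0, 0, 0], 1]
    - [[3, 0, 19], [0, 0, 0], 1]
    - [[4, 0, 24], [0, 0, 0], 1]
    - [[4, 0, 29], [0, 0, 0], 1]
    - [[5, 0, 34], [0, 0, 0], 1]
    - [[5, 0, 39], [0, 0, 0], 1]
    - [[5, 0, 44], [0, 0, 0], 1]
    - [[5, 0, 49], [0, 0, 0], 1]
    - [[5, 0, 54], [0, 0, 0], 1]
    - [[4, 0, 59], [0, 0, 0], 1]
    - [[4, 0, 64], [0, 0, 0], 1]
    - [[3, 0, 69], [0, 0, 0], 1]
    - [[3, 0, 73], [0, 0, 0], 1]
    - [[2, 0, 76], [0, 0, 0], 1]
    - [[2, 0, 79], [0, 0, 0], 1]
    - [[1, 0, 80], [0, 0, 0], 1]
    - [[1, 0, 80], [0, 0, 0], 1]

```text
time: 7.2
ee_pos: [0.548, 0.0659, 0.0563]
tcp_rot: [180.0, -0.0, 78.4]
wrist_force: [1.5, 2.5, 5.9]
opening: -0.0001
grasp_force: 3.3
```

Run:
```python
from h import *
for n,(v0,v1,u0,u1) in dict(side=(130,260,215,355),top=(170,265,240,400)).items():
    im,d=camera(n); cv2.imwrite(f"pics/{n}4.png",im[v0:v1,u0:u1,::-1]); np.save(n+"4.npy",d)
a,b=[cv2.resize(cv2.imread(f"pics/{n}4.png"),(400,400*k[0]//k[1]),interpolation=cv2.INTER_CUBIC) for n,k in (("side",(130,140)),("top",(95,160)))]
c=np.zeros((len(a),800,3),np.uint8); c[:len(a),:400]=a; c[:len(b),400:]=b; cv2.imwrite("pics/both4.png",c)
o=telemetry.get_obs(); print(o["time"],o["ee_pos"],o["wrist_force"])
```

```text
7.3 [0.54805833 0.06598748 0.05647789] [0.39229859 2.98658172 6.77752828]
```

View pics/both4.png

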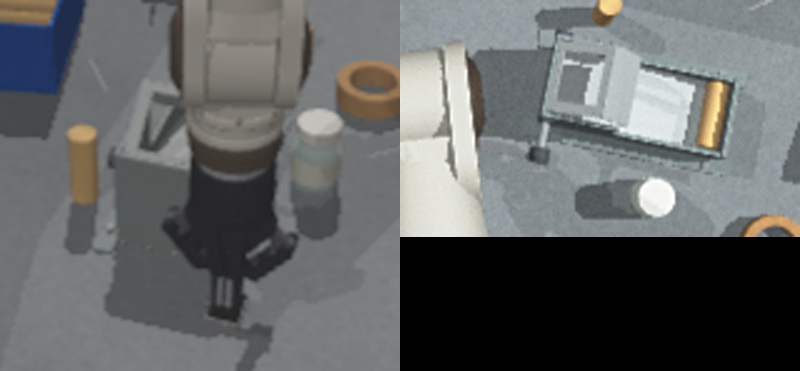

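The top panel shows the lid up and the core against the end stop at about (712,115). The side panel shows the tips on the lowered pad at about (226,310). I'm holding a moment to check that the core is at rest.

Emit:
play_rows:
  increments:
    - [[0, 0, 0], [0, 0, 0], 1]
    - [[0, 0, 0], [0, 0, 0], 1]
    - [[0, 0, 0], [0, 0, 0], 1]
    - [[0, 0, 0], [0, 0, 0], 1]
    - [[0, 0, 0], [0, 0, 0], 1]
    - [[0, 0, 0], [0, 0, 0], 1]
    - [[0, 0, 0], [0, 0, 0], 1]
    - [[0, 0, 0], [0, 0, 0], 1]

```text
time: 8.1
ee_pos: [0.548, 0.066, 0.0565]
tcp_rot: [180.0, -0.0, 78.4]
wrist_force: [0.3, 2.4, 5.8]
opening: 0.0
grasp_force: 3.3
```

```bash
cat >> h.py <<'E'
def core():
    im,d=camera("top"); P=cloud("top",d); h=cv2.cvtColor(im,cv2.COLOR_RGB2HSV)
    m=np.zeros(d.shape,bool); m[195:240,300:380]=1
    m&=(h[...,1]>90)&(h[...,0]<25)&(P[...,2]<.09)
    p=np.load("pose.npy"); q=np.median(P[m],0)-[p[0],p[1],0]; c,s=np.cos(p[2]),np.sin(p[2])
    print("core",m.sum(),np.round([c*q[0]+s*q[1],-s*q[0]+c*q[1],q[2]],4)); return im
E
python3 - <<'E'
from h import *
core();core();o=telemetry.get_obs(); print(o["time"],o["ee_pos"],o["wrist_force"])
E
```

```text
core 232 [ 0.0013 -0.1684  0.0453]
core 229 [ 0.0025 -0.1683  0.0447]
8.2 [0.54804108 0.06601556 0.05649765] [0.87849692 2.78958461 5.427449  ]
```

The core is at rest at y ≈ -168 mm. Now I'm easing the lever up slowly.

Emit:
play_rows:
  increments:
    - [[0, 0, -1], [0, 0, 0], 1]
    - [[1, 0, -3], [0, 0, 0], 1]
    - [[1, 0, -6], [0, 0, 0], 1]
    - [[2, 0, -9], [0, 0, 0], 1]
    - [[2, 0, -12], [0, 0, 0], 1]
    - [[3, 0, -15], [0, 0, 0], 1]
    - [[3, 0, -18], [0, 0, 0], 1]
    - [[4, 0, -21], [0, 0, 0], 1]
    - [[4, 0, -24], [0, 0, 0], 1]
    - [[4, 0, -27], [0, 0, 0], 1]
    - [[4, 0, -30], [0, 0, 0], 1]
    - [[4, 0, -33], [0, 0, 0], 1]
    - [[4, 0, -36], [0, 0, 0], 1]
    - [[4, 0, -39], [0, 0, 0], 1]
    - [[4, 0, -42], [0, 0, 0], 1]
    - [[4, 0, -45], [0, 0, 0], 1]
    - [[3, 0, -48], [0, 0, 0], 1]
    - [[3, 0, -51], [0, 0, 0], 1]
    - [[3, 0, -54], [0, 0, 0], 1]
    - [[2, 0, -56], [0, 0, 0], 1]

```text
time: 10.2
ee_pos: [0.5482, 0.0678, 0.1127]
tcp_rot: [-180.0, 0.0, 78.4]
wrist_force: [0.8, 1.1, 4.0]
opening: -0.0003
grasp_force: 1.7
```

Emit:
play_rows:
  increments:
    - [[0, 0, -2], [0, 0, 0], 1]
    - [[0, 0, -4], [0, 0, 0], 1]
    - [[0, 0, -6], [0, 0, 0], 1]
    - [[0, 0, -8], [0, 0, 0], 1]
    - [[-1, 0, -10], [0, 0, 0], 1]
    - [[-1, 0, -12], [0, 0, 0], 1]
    - [[-1, 0, -14], [0, 0, 0], 1]
    - [[-1, 0, -16], [0, 0, 0], 1]
    - [[-2, 0, -18], [0, 0, 0], 1]
    - [[-2, 0, -20], [0, 0, 0], 1]
    - [[-2, 0, -21.5], [0, 0, 0], 1]
    - [[-2, 0, -23], [0, 0, 0], 1]
    - [[-2, 0, -24], [0, 0, 0], 1]
    - [[-2, 0, -25], [0, 0, 0], 1]
    - [[-3, 0, -26], [0, 0, 0], 1]
    - [[-3, 0, -27], [0, 0, 0], 1]
    - [[-3, 0, -28], [0, 0, 0], 1]
    - [[-3, 0, -29], [0, 0, 0], 1]
    - [[-3, 0, -30], [0, 0, 0], 1]
    - [[-3, 0, -31], [0, 0, 0], 1]

```text
time: 12.2
ee_pos: [0.5477, 0.0649, 0.1435]
tcp_rot: [-180.0, 0.0, 78.4]
wrist_force: [0.2, -2.2, 0.6]
opening: 0.0003
grasp_force: 1.1
```

Emit:
play_rows:
  increments:
    - [[0, 0, -1], [0, 0, 0], 1]
    - [[0, 0, -2], [0, 0, 0], 1]
    - [[0, 0, -3], [0, 0, 0], 1]
    - [[0, 0, -4], [0, 0, 0], 1]
    - [[0, 0, -5], [0, 0, 0], 1]
    - [[0, 0, -6], [0, 0, 0], 1]
    - [[0, 0, -8], [0, 0, 0], 1]
    - [[0, 0, -12], [0, 0, 0], 1]
    - [[0, 0, -20], [0, 0, 0], 1]
    - [[0, 0, -35], [0, 0, 0], 1]
    - [[0, 0, -55], [0, 0, 0], 1]
    - [[0, 0, -75], [0, 0, 0], 1]
    - [[0, 0, -90], [0, 0, 0], 1]
    - [[0, 0, -98], [0, 0, 0], 1]
    - [[0, 0, -100], [0, 0, 0], 1]
    - [[0, 0, -100], [0, 0, 0], 1]

```text
time: 13.8
ee_pos: [0.5478, 0.065, 0.2433]
tcp_rot: [-180.0, 0.0, 78.4]
wrist_force: [0.1, 0.3, -0.3]
opening: -0.0003
grasp_force: 0.0
```

Run:
```python
from h import *
im=core(); s,d=camera("side"); P=cloud("side",d)
o=telemetry.get_obs(); print(o["time"],o["ee_pos"],o["wrist_force"],o["qd"])
u,v=295,211; Q=P[209:216,289:300].reshape(-1,3); print("pad",np.median(Q,0))
a=cv2.resize(s[130:260,215:355,::-1],(400,371)); b=cv2.resize(im[170:265,240:400,::-1],(400,237))
c=np.zeros((371,800,3),np.uint8); c[:,:400]=a; c[:237,400:]=b; cv2.imwrite("pics/both5.png",c)
```

```text
core 227 [ 0.0023 -0.1684  0.0447]
13.9 [0.54751809 0.06496832 0.24265526] [-0.29519925  0.2865806  -0.08402689] [ 0.09758321 -0.1488791  -0.23242636  0.0562466   0.00735898 -0.05337855]
pad [0.55141712 0.07124459 0.16371744]
```

View pics/both5.png

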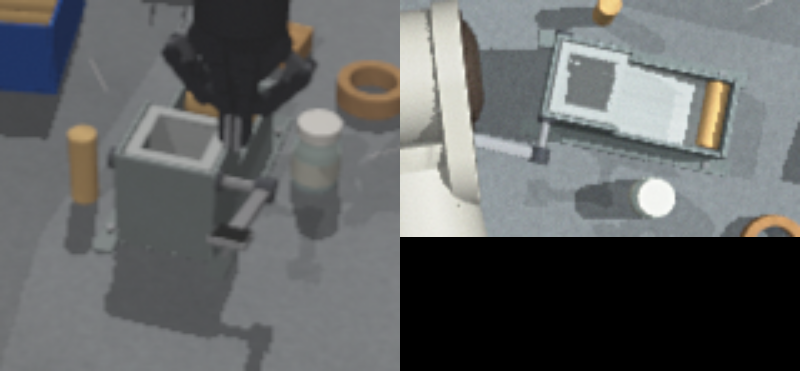

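The lid is flat and shut, the pad is back up at (232,235), the core rests at the end stop at (712,115), and the hand is well above everything.

```bash
python3 -c "
from h import *
print(workorder.job_done())"
```

```text
the job is handed in; nothing more can be done
None
```

The job is handed in: I pressed the lever, the core rolled down to rest against the end stop, I eased the lid shut, and the hand finished clear; the verdict was not shown.

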